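# Flip the ratchet and undo the shelf lock

### The arm

A 6-joint arm with a two-finger parallel gripper is mounted at the origin on the work surface. World frame = base frame: x ahead of the robot, y to its left, z up, the work surface at z = 0. Lengths are in mm, angles in rad, forces in N, time in s.
With the tool pointing down it reaches from about 400 to 825 mm from the base axis. Payload 7 kg.
Tool frame: the origin (TCP) lies at the very end of the fingers, on their centre line; the grasp point (between the pads) lies 19 mm behind it; z points along the fingers, y is the line along which they close (so a half turn about z gives the same grasp; the last joint's range is limited). The gripper opens to 88 mm and grips with 3 to 60 N. Pads are 19 mm wide; open, the fingers measure 130 mm over their backs; the gripper's body (78 mm by 193 mm) begins 47 mm behind the grasp point.
Start: joints at [1.616, 0.359, 0.012, 0, -1.224, -0.288], TCP at [162.295, 655.176, 226.561] pointing down, gripper open.
Joint ranges: [-3.07, 3.07], [-1.43, 2.12], [-1.02, 1.25], [-3.03, 1.67], [-3.05, -0], [-3.03, 3.03]. Speed limits (rad/s): [2.39, 2.39, 3.01, 3.14, 3.14, 3.14].

### API

Orientations are given as a unit quaternion [x, y, z, w].
In Python, from plant import bot gives the robot as it stands. Calls block until the motion is done:
- bot.move_ptp(position, orientation): joint-space move of the TCP to a pose.
- bot.line_to(position, velocity=150, ori=None): straight line of the TCP; ori=None keeps the orientation; velocity is the mean speed in mm/s.
- bot.move_joints(angles): joint-space move.
- bot.move_gripper(opening, force=None): finger opening in mm; force is the grip in N (None keeps the last); returns when the fingers have stopped.
- bot.pause(seconds).
- bot.solve_ik(position, orientation): joint angles nearest the present ones, or None.
- bot.read_state(): the state.
- bot.camera(name): name is "side" or "top" or "wrist"; returns the picture (480x640x3 uint8, red, green, blue); there is no depth.
- bot.get_calibration(name): a dict with "fx", "fy", "cx", "cy" (pixels), "view" (4x4, takes a point from world to camera coordinates); the wrist camera has in their place "T_tool_cam" (4x4, takes a point from camera to tool coordinates, whose origin is the TCP and whose axes are the flange's). Camera axes: x right, y up, looking along -z (the intrinsics and any distortion apply to the point x, -y, -z); pixel columns grow to the right and rows downward; lengths in mm; the calibration is good to about 2 mm. A picture is of the moment at which its call begins: read the wrist's pose just before it. get_calibration takes no time and is no camera call.
A pose or a line that the arm cannot do raises bot.Unreachable and nothing moves.
- bot.close_job(): hands the job in; it is judged then, once.
The state is a dict: "t": time; "joint_pos": joint angles; "qvel": joint speeds; "tau": joint torques, N m; "tcp_pos": TCP position; "eef_rot": TCP orientation; "contact_force": force on the tool from outside, world axes, zero at the start; "moment": the same for the moment, N m; "width": finger opening in mm; "finger_force": force on a finger pad.
Only numpy, scipy, OpenCV 4.12 (cv2) and the standard library are available. Lean on these libraries where they do the work, as an engineer would, in place of code of your own. Each camera call takes 0.05 s, during which the arm holds its last target. There are 200 camera calls.

### The job

The shelf unit's lock has to be undone so that the unit can be lifted out for cleaning: the ratchet sitting on it is still set to tighten, so flip its direction lever right over to the other side first, without turning the lock. Then swing the handle anticlockwise until the lock's pointer comes up against its stop post, lean on the middle of the grip there with about 18 N for a moment to be sure it is home, never over 25 N, and let go. Turn the lock only by the ratchet, and leave the cup, canister, plate and peg where they are.

Things in the scene. Friction and masses are not known exactly. Their poses are not given: they have to be found in the camera images.
- unit: Low grey plastic shelf unit, fixed. Origin on the vertical axis of its lock, at worktop level; x, y level. Its shelf (240 x 380 mm, 150 mm high, carrying cup, canister, plate) begins 100 mm from the origin on its +y side; the lock stands on its foot plate (130 mm wide, 12 mm thick). The ratchet handle lies on its -y side and swings towards its +x to loosen.
- lock: Steel quarter-turn lock: 19 mm hex stud, with a flat pointer arm (10 mm wide, reaching 50 mm from the axis, top 36 mm up) below the ratchet. Origin on the axis at worktop level, z up. Loosens anticlockwise seen from above against a friction of about 1 N m, until the pointer's flank meets the stop post, 0.45 to 0.8 rad from its start. The stop is nearly rigid.
- pointer (a point): Point on the middle of the lock's pointer arm, 44 mm from the axis, at its top face (36 mm up); turns with the lock.
- stop (a point): Centre of the upright square steel stop post (10 mm across the swing, 40 mm high) on the foot plate, 44 mm from the axis, given 36 mm up. The pointer touches it when pointer and stop are 10 mm apart.
- ratchet: Reversible ratchet ring spanner captive on the hex stud, turning about the lock's axis. Origin on that axis at worktop level, x along the handle to the grip end, z up. 53 mm ring; neck 18 mm wide, 46 to 60 mm up; black grip from 100 to 195 mm along x. Idles with 0.25 N m of drag; clicks each 0.26 rad, so it may idle that far before it takes the lock along. One stroke suffices.
- ratchet_grip (a point): Middle of the ratchet's rubber grip, 140 mm from the lock's axis, 53 mm above the worktop; turns with the handle. The grip is 22 mm wide and 18 mm thick, 44 to 62 mm above the worktop, with free space below and beside it.
- lever (a joint): Direction lever on the ratchet's neck: upright tab 26 mm long, 9 mm wide, on a vertical pin on the handle's centre line 38 mm from the lock's axis, pointing to the grip end. -0.42 rad = tighten (as found: tab leans to the handle's +y, the side the handle swings to when loosening); +0.42 = loosen (tab to the handle's -y). Moves with 2 to 3 N at its tip, stays where left.
- lever_tip (a point): Point on the lever tab 24 mm from its pin, 72 mm above the worktop, half-way up the tab (62 to 82 mm above the worktop).
- sippy_cup: Bystander: transparent sippy cup with white spout cover, 76 mm across, 148 mm high, on the shelf. Origin under its centre.
- canister: Bystander: aluminium canister with screw lid, 88 mm across, 124 mm high, on the shelf. Origin under its centre.
- plate: Bystander: red melamine plate, 180 mm across, on the shelf. Origin under its centre.
- peg: Bystander: white plastic clothes peg, 75 x 13 x 13 mm, lying on the worktop at the unit's +x side. Origin under its centre.

How it is judged:
By the outcome, as a careful person would: the job done as asked, in the order asked, and still so for the second after the job is handed in, with the robot touching nothing.
It also fails if it takes over 64 s, if anything falls off the work surface, if the arm or the gripper's body presses on something with over 40 N, if the wrist force passes 120 N, or if a joint passes its speed limit or range.

## Working session

There is one attempt and no reset: what is moved stays moved. The work goes in short steps, each a Python script; the robot and the scene stay as the last script left them, time stands still between calls to the robot, and variables do not carry over. Pictures are saved under pics/ and viewed, at most 10 in all, crops included, and the job is handed in when it is done.

```bash
ls; mkdir -p pics; python3 - <<'E'
from plant import bot
import cv2,numpy as np
np.set_printoptions(precision=4,suppress=True)
for n in ("top","side","wrist"):
    c=bot.get_calibration(n); print(n,c)
    cv2.imwrite(f"pics/{n}0.png",bot.camera(n)[:,:,::-1])
print(bot.read_state())
E
```

```text
pics
top {'fx': 521.1461377583462, 'fy': 521.1461377583462, 'cx': 316.0232686094816, 'cy': 235.2161963497207, 'view': array([[    0.0035,    -1.    ,    -0.0034,   219.1961],
       [    0.9769,     0.0027,     0.2137,  -598.8362],
       [   -0.2137,    -0.004 ,     0.9769, -1000.9866],
       [    0.    ,     0.    ,     0.    ,     1.    ]])}
side {'fx': 580.5450345985391, 'fy': 580.5450345985391, 'cx': 318.44547574887383, 'cy': 241.51680546767483, 'view': array([[   0.4945,   -0.8692,   -0.0005, -127.948 ],
       [   0.5299,    0.301 ,    0.7928, -475.0011],
       [  -0.689 ,   -0.3923,    0.6095, -559.9178],
       [   0.    ,    0.    ,    0.    ,    1.    ]])}
wrist {'fx': 406.5110858179085, 'fy': 406.5110858179085, 'cx': 315.39267837214356, 'cy': 239.62278061114336, 'T_tool_cam': array([[   0.0002,    0.9527,    0.304 ,   81.7563],
       [   1.    ,   -0.0005,    0.0008,   -0.5585],
       [   0.0009,    0.304 ,   -0.9527, -159.673 ],
       [   0.    ,    0.    ,    0.    ,    1.    ]])}
{'t': 0.15, 'joint_pos': array([ 1.616 ,  0.3592,  0.0113, -0.0002, -1.2241, -0.2881]), 'qvel': array([-0.002 , -0.004 ,  0.002 ,  0.0011, -0.    ,  0.0003]), 'tau': array([ -0.0002, -58.3276,  29.3289,   7.001 ,   0.0088,  -0.0001]), 'tcp_pos': array([162.2659, 654.8436, 225.83  ]), 'eef_rot': array([ 0.9926, -0.1212,  0.    ,  0.0006]), 'contact_force': array([1.1045, 0.8837, 1.0038]), 'moment': array([-0.0306,  0.0407, -0.0166]), 'finger_force': 0.0, 'width': 87.36267817973409}
```

View pics/top0.png

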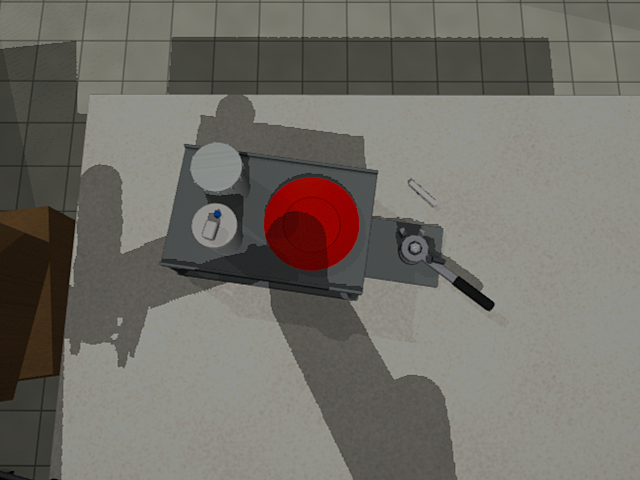

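View pics/side0.png

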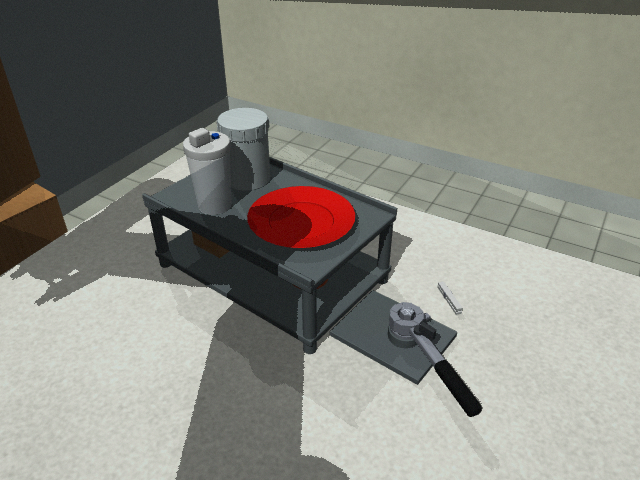

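Top view: ring centre is near (415,247), the grip end near (490,305), and the peg at (422,192). The side view agrees, with the ring at (408,312) and the grip end at (475,408). Next I'll triangulate these and look from close by.

```bash
cat > h.py <<'E'
from plant import bot
import cv2,numpy as np
from scipy.spatial.transform import Rotation as R
np.set_printoptions(precision=3,suppress=True)
def cam(n,st=None):
    c=bot.get_calibration(n)
    if n=="wrist":
        T=np.eye(4);T[:3,:3]=R.from_quat(st["eef_rot"]).as_matrix();T[:3,3]=st["tcp_pos"]
        return c,T@c["T_tool_cam"]
    return c,np.linalg.inv(c["view"])
def onz(n,uv,z,st=None):
    c,M=cam(n,st); d=M[:3,:3]@np.array([(uv[0]-c["cx"])/c["fx"],-(uv[1]-c["cy"])/c["fy"],-1])
    o=M[:3,3]; return o+d*(z-o[2])/d[2]
def proj(n,p,st=None):
    c,M=cam(n,st); q=np.linalg.inv(M)@np.append(p,1)
    return np.array([c["cx"]-c["fx"]*q[0]/q[2],c["cy"]+c["fy"]*q[1]/q[2]])
def down(yaw): # tool z down, tool x at world angle yaw
    x=np.array([np.cos(yaw),np.sin(yaw),0]);z=np.array([0,0,-1.]);return R.from_matrix(np.c_[x,np.cross(z,x),z]).as_quat()
E
python3 - <<'E'
from h import *
for n,r,g,p in (("top",(415,247),(490,305),(422,192)),("side",(408,312),(475,408),(450,298))):
    a=onz(n,r,66);b=onz(n,g,53);print(n,a,b,np.linalg.norm((b-a)[:2]),np.arctan2(*(b-a)[1::-1]),onz(n,p,10))
st=bot.read_state();print(R.from_quat(st["eef_rot"]).as_matrix())
# view pose: camera looks tool-tilted; find TCP so that target is centred
tgt=np.array([520,8,60.])
for yaw in (0,np.pi,-np.pi/2,np.pi/2,-2.2,.95):
    q=down(yaw); s=dict(eef_rot=q,tcp_pos=np.zeros(3)); s["tcp_pos"]=np.array([0,0,230.]); h=onz("wrist",(320,240),60,s)
    pos=np.array([*(tgt-h)[:2],230]); print(yaw,pos,bot.solve_ik(pos,q))
E
```

```text
top [573.993  19.776  66.   ] [ 458.292 -128.81    53.   ] 188.3204502506216 -2.2323996414718374 [707.828 -10.719  10.   ]
side [576.488  16.833  66.   ] [ 461.667 -131.02    53.   ] 187.2010369651749 -2.2310993106416093 [701.68  -16.731  10.   ]
[[ 0.971 -0.241 -0.   ]
 [-0.241 -0.971 -0.001]
 [ 0.     0.001 -1.   ]]
0 [543.787  11.074 230.   ] [ 0.381  0.141 -0.273  0.    -1.157  1.19 ]
3.141592653589793 [496.213   4.926 230.   ] [ 0.407  0.059 -0.367  0.    -1.145 -1.978]
-1.5707963267948966 [523.074 -15.787 230.   ] [ 0.345  0.106 -0.314  0.    -1.151 -0.345]
1.5707963267948966 [516.926  31.787 230.   ] [ 0.441  0.097 -0.325  0.    -1.15   2.701]
-2.2 [508.487 -13.041 230.   ] [ 0.361  0.081 -0.343  0.    -1.148 -0.99 ]
0.95 [531.336  29.137 230.   ] [ 0.424  0.121 -0.297  0.    -1.153  2.097]
```

```bash
python3 - <<'E'
from h import *
q=down(-2.232); tgt=np.array([550,-10,60.]); s=dict(eef_rot=q,tcp_pos=np.array([0,0,190.]))
h=onz("wrist",(320,240),60,s); pos=np.array([*(tgt-h)[:2],190])
s0=bot.read_state(); bot.line_to(s0["tcp_pos"]+[0,0,100],250); bot.move_ptp([pos[0],pos[1],325],q)
bot.line_to(pos,200); bot.pause(.3)
st=bot.read_state(); img=bot.camera("wrist")
print(st["t"],st["tcp_pos"],st["eef_rot"],st["contact_force"],st["joint_pos"])
cv2.imwrite("pics/w1.png",img[:,:,::-1]); np.savez("w1.npz",tcp_pos=st["tcp_pos"],eef_rot=st["eef_rot"])
u=np.array([np.cos(-2.232),np.sin(-2.232),0]);v=np.array([-u[1],u[0],0]);o=np.array([575,18,0])
for n,a,b,z in(("axis",0,0,66),("lever",59.9,9.8,72),("grip",140,0,62)): print(n,proj("wrist",o+a*u+b*v+[0,0,z],st))
E
```

```text
4.5583 [545.711 -20.182 190.83 ] [-0.439  0.898 -0.     0.001] [-0.165  0.304 -0.647] [ 0.322  0.174 -0.327  0.    -1.069 -0.983]
axis [314.292 288.892]
lever [300.322 214.776]
grip [314.176  94.778]
```

View pics/w1.png

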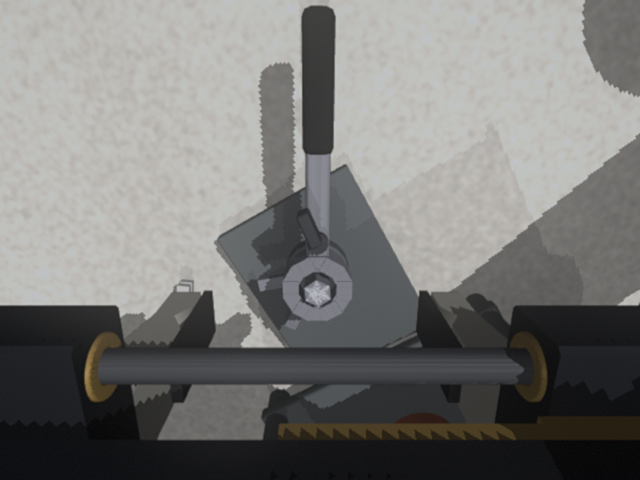

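The close-up matches the prediction within about 2 mm. The ring is at (317,290), the lever tip at (301,213) leaning left (handle +y), and the grip runs along column 318. Next I'll flip the lever with the pad of one finger.

```bash
cat >> h.py <<'E'
def frame(o,th):
    u=np.array([np.cos(th),np.sin(th),0]);v=np.array([-u[1],u[0],0])
    return lambda a,b,z: o+a*u+b*v+np.array([0,0,z]),u,v
E
python3 - <<'E'
from h import *
d=np.load("w1.npz"); st=dict(tcp_pos=d["tcp_pos"],eef_rot=d["eef_rot"])
o=onz("wrist",(317.5,290),66,st);e=onz("wrist",(318,8),60,st);th=np.arctan2(*(e-o)[1::-1]);o[2]=0
l=onz("wrist",(301,213),82,st)-o
P,u,v=frame(o,th);print(o,th,np.linalg.norm((e-o)[:2]),"lever",l@u,l@v); np.savez("f.npz",o=o,th=th)
q=down(th)
bot.move_gripper(50); bot.line_to(P(63.5,2,100),200,q); bot.line_to(P(63.5,2,66),80); bot.pause(.3)
s=bot.read_state();f0=s["contact_force"];print(s["t"],s["tcp_pos"]-P(63.5,2,66),f0,s["width"])
for c in np.arange(-4,-30,-3.):
    bot.line_to(P(63.5,c,66),40);s=bot.read_state();F=s["contact_force"]-f0
    print(c,(s["tcp_pos"]-o)@v,"F",F@u,F@v,F[2])
    if F@v>7: break
st=bot.read_state();img=bot.camera("wrist");cv2.imwrite("pics/w2.png",img[:,:,::-1]);print(st["t"])
E
```

```text
[573.632  20.238   0.   ] -2.232011877878693 192.8606071687661 lever 64.61906627608874 11.395804263656645
6.9167 [0.252 0.056 0.434] [0.885 0.058 0.584] 49.938587617312784
-4.0 -4.253668197701799 F 0.6289100130452869 -0.22433452267496687 0.13820390918612935
-7.0 -7.168595919849849 F 0.9413261403449412 -1.2149214183486325 -0.1074790290244172
-10.0 -10.000931928291704 F 2.067340374861802 0.21204183971823612 -0.7354463212178419
-13.0 -13.177888088925659 F 1.7401893883505943 0.6454599119180521 0.33716869069472233
-16.0 -16.24187097451988 F 1.379796357521414 -0.04915315525545504 -1.0147716507222397
-19.0 -19.236370940104003 F 0.5013274355832843 0.9369782673135556 -0.598737221629294
-22.0 -22.254862293346825 F 2.032481491265842 0.8007953928138445 -0.37990372667448763
-25.0 -25.240918432394942 F 2.024281394104589 0.6099519790835112 0.515550088939777
-28.0 -28.158342061410856 F 1.4350587664590138 -0.053664107171597905 -0.8389070370796671
9.2167
```

View pics/w2.png

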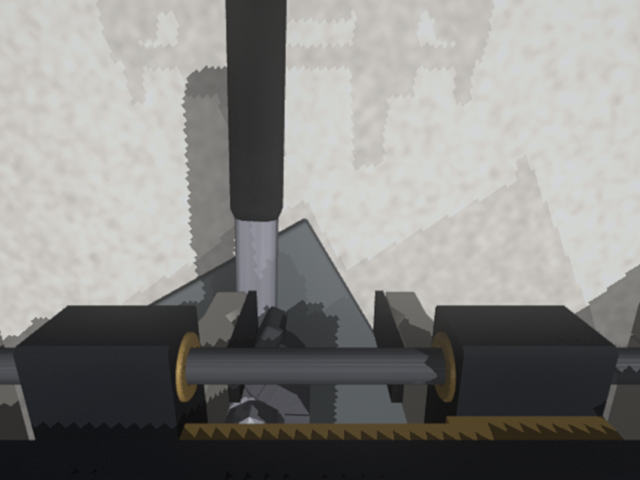

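The tab now leans right (tip about (275,318)), so it is over centre. I'll push on until it meets its end, then back off and look.

```bash
python3 - <<'E'
from h import *
d=np.load("f.npz");o=d["o"];th=float(d["th"]);P,u,v=frame(o,th);q=down(th)
f0=np.array([.885,.058,.584])
for c in np.arange(-29,-34,-1.):
    bot.line_to(P(63.5,c,66),30);bot.pause(.1);F=np.mean([(bot.pause(.02),bot.read_state()["contact_force"])[1] for _ in range(4)],0)-f0
    print(c,"F",F@u,F@v,F[2])
    if F@v>5: break
bot.line_to(P(63.5,0,66),120);bot.line_to(P(63.5,0,130),150)
bot.line_to(P(50,0,190),200);bot.pause(.2)
st=bot.read_state();img=bot.camera("wrist");cv2.imwrite("pics/w3.png",cv2.resize(img[120:400,180:460],(700,700))[:600,:,::-1]);print(st["t"])
np.savez("w3.npz",tcp_pos=st["tcp_pos"],eef_rot=st["eef_rot"])
for a,b,z in((0,0,66),(38,0,82),(62.6,-10.8,82),(140,0,62)):print((proj("wrist",P(a,b,z),st)-[180,120])*2.5)
E
```

```text
-29.0 F 1.8930612888915268 2.849650723753486 -1.3750446355290245
-30.0 F 1.529466247728739 3.134333353254583 -1.5617843816630348
-31.0 F 0.6274174782447611 3.2975720798395214 -1.4231670304824502
-32.0 F 0.5150854383912281 4.950437081323265 -2.840376576888116
-33.0 F 1.2835348058618727 7.2907705009594554 -4.030419241335969
13.0083
[331.855 434.544]
[331.351 334.574]
[371.03  248.945]
[330.871 -51.307]
```

View pics/w3.png

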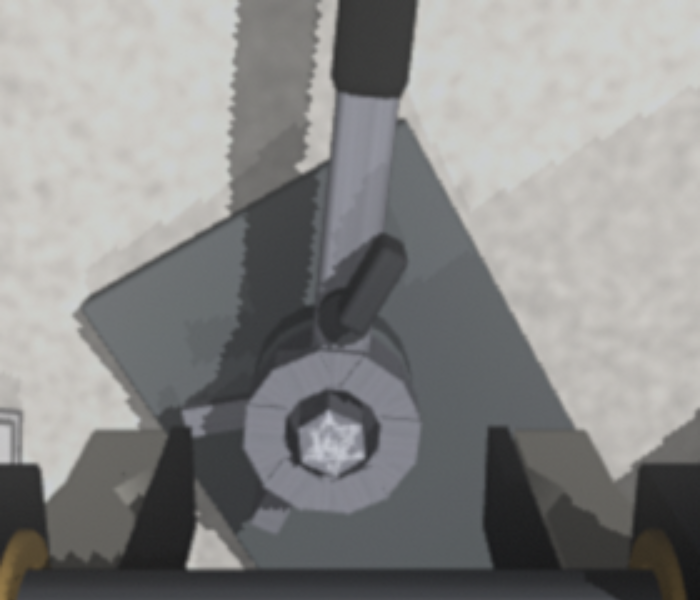

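The lever is fully over: the tab is about 0.42 rad to −y relative to the handle. The handle idled back about 0.11 rad and the pointer (about (200,418)) hasn't moved. The stop post is at about (268,520). Next I'll estimate the stop angle and swing the handle.

```bash
cat > swing.py <<'E'
from h import *
d=np.load("f.npz");o=d["o"];w=np.load("w3.npz");st=dict(tcp_pos=w["tcp_pos"],eef_rot=w["eef_rot"])
px=lambda x,y:(180+x/2.5,120+y/2.5)
a=onz("wrist",px(332,434),66,st);e=onz("wrist",px(374,50),62,st);th=np.arctan2(*(e-a)[1::-1])
p=onz("wrist",px(200,418),36,st)-o;s=onz("wrist",px(268,520),38,st)-o
ang=lambda r:np.arctan2(r[1],r[0]);travel=(ang(s)-ang(p))%(2*np.pi)-.228
print("th",th,"axis",a,"radii",np.hypot(*p[:2]),np.hypot(*s[:2]),"travel",travel)
def pose(phi,c): P,u,v=frame(o,th+phi);return P(140,c,40),down(th+phi),v
x,q,v=pose(0,0)
bot.move_gripper(60);bot.line_to(x+[0,0,70],200,q);bot.line_to(x,80);bot.pause(.3)
f0=np.mean([(bot.pause(.02),bot.read_state()["contact_force"])[1] for _ in range(5)],0);print("down",bot.read_state()["t"],f0)
x,q,v=pose(0,17);bot.line_to(x,60)
phi=0;moved=0;hist=[]
while phi<min(travel,.8)-.12:
    phi+=.03;x,q,v=pose(phi,18);bot.line_to(x,60,q);s_=bot.read_state();F=-(s_["contact_force"]-f0)@v;hist.append((round(phi,2),round(F,1)))
    if F>12: break
print(hist,bot.read_state()["t"])
np.savez("sw.npz",phi=phi,f0=f0,th=th)
E
python3 swing.py
```

```text
th -2.3349676245674584 axis [573.485  20.122  66.   ] radii 45.01568310760645 50.518887621535995 travel 0.7093473180286385
down 15.6833 [-0.022 -0.037 -0.515]
[(0.03, np.float64(0.3)), (0.06, np.float64(0.3)), (0.09, np.float64(-0.4)), (0.12, np.float64(-0.7)), (0.15, np.float64(0.5)), (0.18, np.float64(4.3)), (0.21, np.float64(5.3)), (0.24, np.float64(6.1)), (0.27, np.float64(5.7)), (0.3, np.float64(4.4)), (0.33, np.float64(6.2)), (0.36, np.float64(5.8)), (0.39, np.float64(6.2)), (0.42, np.float64(5.8)), (0.45, np.float64(6.0)), (0.48, np.float64(6.7)), (0.51, np.float64(6.1)), (0.54, np.float64(5.9)), (0.57, np.float64(6.0)), (0.6, np.float64(6.0))] 21.1167
```

```bash
cat > fine.py <<'E'
from h import *
d=np.load("f.npz");o=d["o"];w=np.load("sw.npz");phi=float(w["phi"]);f0=w["f0"];th=float(w["th"])
def pose(phi,c): P,u,v=frame(o,th+phi);return P(140,c,40),down(th+phi),v
def force(n=1):
    r=[]
    for i in range(n):
        if i: bot.pause(.02)
        r.append(-(bot.read_state()["contact_force"]-f0)@v)
    return np.mean(r)
h=[]
while phi<1.05:
    phi+=.006;x,q,v=pose(phi,18);bot.line_to(x,25,q);F=force();h.append(round(F,1))
    if F>9.3 and force(3)>8.8: break
print(phi,h,bot.read_state()["t"])
h=[];c=18.
while bot.read_state()["t"]<50:
    bot.pause(.05);F=force(4);h.append((round(c,2),round(F,1)))
    if F>17: break
    c+=.3 if F<13 else .12
    x,q,v=pose(phi,c);bot.line_to(x,10)
print(h[:4],h[-8:],bot.read_state()["t"])
bot.pause(.3);print([round(force(3),1) for _ in range(4)])
np.savez("sw2.npz",phi=phi,c=c,f0=f0,th=th);print(bot.read_state()["t"])
E
python3 fine.py
```

```text
0.8340000000000005 [np.float64(7.1), np.float64(7.9), np.float64(7.8), np.float64(8.2), np.float64(8.3), np.float64(7.9), np.float64(7.4), np.float64(8.6), np.float64(9.2), np.float64(8.5), np.float64(8.6), np.float64(8.7), np.float64(8.5), np.float64(8.3), np.float64(8.4), np.float64(8.5), np.float64(8.0), np.float64(7.9), np.float64(8.3), np.float64(8.9), np.float64(8.9), np.float64(7.7), np.float64(8.5), np.float64(8.0), np.float64(8.4), np.float64(8.9), np.float64(7.4), np.float64(8.8), np.float64(8.6), np.float64(8.5), np.float64(8.4), np.float64(8.2), np.float64(7.9), np.float64(8.5), np.float64(9.0), np.float64(7.7), np.float64(9.0), np.float64(8.9), np.float64(9.8)] 30.9
[(18.0, np.float64(8.5)), (18.3, np.float64(8.6)), (18.6, np.float64(8.8)), (18.9, np.float64(9.5))] [(28.14, np.float64(16.0)), (28.26, np.float64(15.7)), (28.38, np.float64(16.3)), (28.5, np.float64(15.7)), (28.62, np.float64(16.5)), (28.74, np.float64(16.4)), (28.86, np.float64(16.6)), (28.98, np.float64(17.1))] 47.8
[np.float64(16.5), np.float64(16.4), np.float64(16.7), np.float64(16.2)]
48.2333
```

```bash
python3 - <<'E'
from h import *
w=np.load("sw2.npz");th=float(w["th"])+float(w["phi"]);o=np.load("f.npz")["o"];P,u,v=frame(o,th)
s=bot.read_state();r=s["tcp_pos"]-o;print(r@u,r@v,r[2],float(w["c"]),s["width"],s["finger_force"],s["contact_force"]-w["f0"],s["moment"],R.from_quat(s["eef_rot"]).as_matrix()[:,0],u,s["t"])
cv2.imwrite("pics/w4.png",bot.camera("wrist")[:,:,::-1]);cv2.imwrite("pics/s4.png",cv2.resize(bot.camera("side")[230:430,330:550],None,fx=3,fy=3)[:,:,::-1]);cv2.imwrite("pics/t4.png",cv2.resize(bot.camera("top")[180:320,340:520],None,fx=4,fy=4)[:,:,::-1])
E
```

```text
141.7405633821952 22.354470734729983 39.029709283545934 28.98000000000004 60.16645531469732 8.49431186914444 [-15.806  -6.642  10.315] [-2.311  6.129  0.313] [ 0.068 -0.998  0.001] [ 0.07  -0.998  0.   ] 48.2333
```

View pics/s4.png

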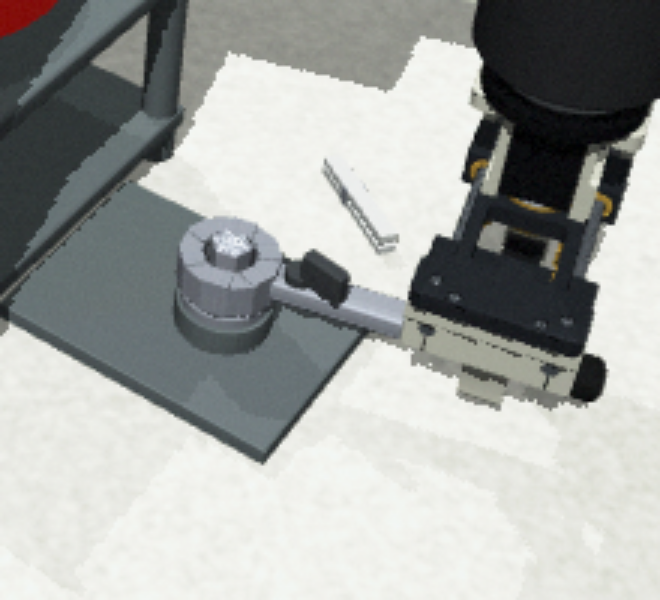

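View pics/w4.png

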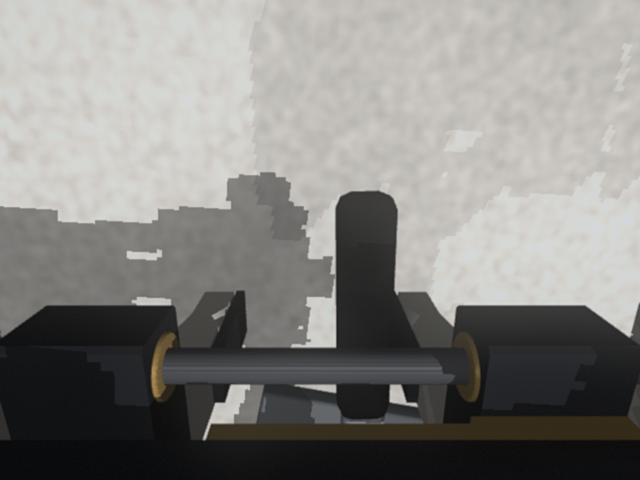

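The TCP lags its command by 6.6 mm, which is arm compliance. The handle sits at about 0.86 rad, so lock travel is about 0.69, against 0.71 predicted and with the force rising, so the pointer is on the stop. The side crop shows the lever still over to loosen and the peg clear. I'll hold briefly at about 18 N and then release.

```bash
python3 - <<'E'
from h import *
w=np.load("sw2.npz");th=float(w["th"])+float(w["phi"]);c=float(w["c"]);f0=w["f0"];o=np.load("f.npz")["o"];P,u,v=frame(o,th)
bot.line_to(P(140,c+.5,40),10)
for _ in range(4):
    bot.pause(.2);s=bot.read_state();F=s["contact_force"]-f0;print(F@v,F[2],np.linalg.norm(F),(s["tcp_pos"]-o)@v)
bot.line_to(P(140,20,40),40);bot.line_to(P(140,3.4,40),60);bot.pause(.2);s=bot.read_state();print(s["contact_force"]-f0,s["t"])
bot.line_to(P(140,3.4,130),120);bot.line_to(P(140-75,3.4,190),150);bot.pause(.1)
st=bot.read_state();cv2.imwrite("pics/w5.png",bot.camera("wrist")[:,:,::-1])
np.savez("w5.npz",tcp_pos=st["tcp_pos"],eef_rot=st["eef_rot"]);print(st["t"])
E
```

```text
-17.774683469740186 10.944293832532063 21.639350270676683 22.602686975523362
-16.10794801450789 11.162606646908053 20.351340128529728 22.614978307012223
-16.592547369705834 10.430970267921937 20.254336071945797 22.628621530513264
-17.00278367244802 10.225812789645657 20.578733014611203 22.594474758016972
[0.012 0.797 1.526] 50.4417
52.2333
```

View pics/w5.png

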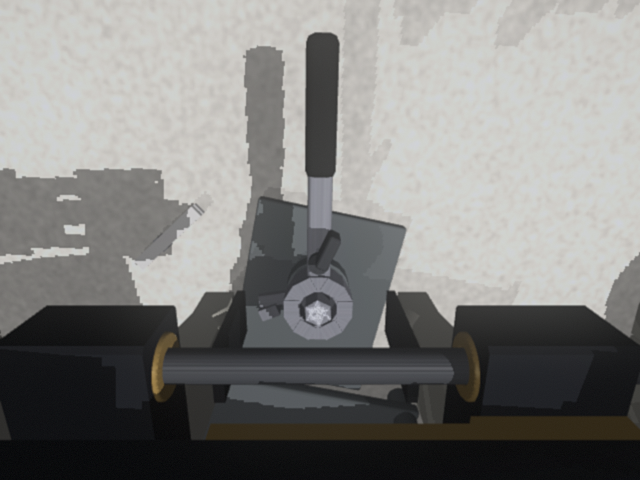

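The handle is free and the lever is still over. The pointer and post show together at about (270,302). One enlarged check before handing in.

```bash
python3 -c "
import cv2;i=cv2.imread('pics/w5.png')[220:345,235:385];cv2.imwrite('pics/w5c.png',cv2.resize(i,None,fx=4.5,fy=4.5,interpolation=2))"
```

```text
(no output)
```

View pics/w5c.png

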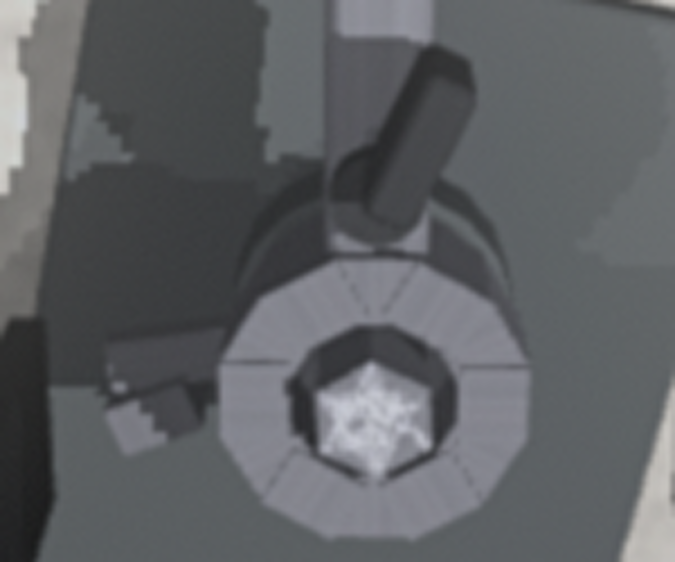

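The pointer (about (165,355)) lies flush against the stop post (about (150,415)), and the lever is in the loosen position. I'm handing in.

```bash
python3 -c "
from plant import bot
print(bot.close_job())"
```

```text
the job is handed in; nothing more can be done
None
```

The job is handed in at about 52 s: I flipped the lever fully to loosen without turning the lock, swung the pointer onto its stop post, leaned on the grip with about 17 N sideways (about 20 N in all, highest reading 21.6 N), and let go with the robot clear.

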